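Start the table press and hold its run button

ROBOT

A 6-joint arm with a two-finger parallel gripper is mounted at the origin on the work surface. World frame = base frame: x ahead of the robot, y to its left, z up, the work surface at z = 0. Lengths are in m, angles in rad, forces in N, time in s.
With the tool pointing down it reaches from about 0.275 to 0.975 m from the base axis. Payload 8.4 kg.
Tool frame: the origin (TCP) lies on the centre line of the jaws, within the pads' length; the fingertips stand 19 mm ahead of it and the grasp point (between the pads) is the TCP; y points along the fingers, x is the direction in which the jaws open and shut, and the axes are right-handed (so a half turn about y gives the same grasp; the last joint's range is limited). The gripper opens to 92 mm and grips with 3 to 60 N. Pads are 20 mm wide; open, the fingers measure 128 mm over their backs; the gripper's body (75 mm by 189 mm) begins 69 mm behind the grasp point.
Start: joints at [1.123, 0.353, 1.633, -0, 1.155, -0.002], TCP at [0.269, 0.564, 0.234] pointing down, gripper open.
Joint ranges: [-2.63, 2.63], [-0.92, 2.1], [0.06, 2.66], [-1.3, 4.44], [0, 2.69], [-3.02, 3.02]. Speed limits (rad/s): [2.22, 2.22, 2.79, 3.14, 3.14, 3.14].

INTERFACE

Orientations are given as a rotation vector (axis times angle).
In Python, from station import ctrl, imaging, order gives the robot as it stands.
- The arm moves only by the tool play_rows, never from a script. Its argument "series" is a list of rows, each a list of 3 entries, a list of its own where there are three numbers: the shift along the tool's x, y, z in cm, then the turn about the tool's y in rad, then the closure, from -1 (fully open) to 1 (shut). In form: [[[tx, ty, tz], roll, jaw], ...]. A call has 1 to 12 rows; each row shifts and turns the commanded pose from where the row before left it, along the tool's axes as they then stand; what a row does not reach is not made up. A row lasts 1/10 s, in which the tool goes at most 50 mm and 8.59 degrees, less where a joint would pass 70% of its speed; a pose out of reach is approached as far as the arm can. A call is refused whole if a number of a shift passes 5 or a number of a turn 0.15, either way. A call with a gripper value outside its range is refused whole. The fingers move at their own pace and stop on an object; "grip_force" is the grip in N (left out, the last holds). Time passes only in rows, so rows that do not move let the fingers close. It gives the time, the measured TCP pose, the force and the opening at its end, in the units of the state.
- ctrl.observe(): the state, without advancing time (a new reading comes with each control period).
- imaging.capture(name): name is "side" or "top" or "wrist"; returns the picture (400x640x3 uint8, red, green, blue); there is no depth.
- imaging.calibration(name): a dict with "intrinsics" (3x3 intrinsics, pixels), "k1" (the pictures are not rectified: a ray, as slopes to the right and down, at radius r is drawn at 1 + k1 r^2 times it, then the intrinsics apply), "R" (3x3) and "t" (3): a world point X has camera coordinates R X + t; the wrist camera has in their place "mount" (4x4, takes a point from camera to tool coordinates, whose origin is the TCP and whose axes are the tool frame's). Camera axes: x right, y down, z forward; pixel columns grow to the right and rows downward; lengths in m; the calibration is good to about 2 mm. A picture is of the moment at which its call begins: read the wrist's pose just before it. calibration takes no time and is no camera call.
- order.job_done(): hands the job in, once; it reports no verdict.
Trained networks look in the newest picture that a camera, given by its name, has taken for a name from the list of things; names that differ only in an ending like _2 or _b are one class to them, and where a whole thing is asked for, a point or a joint stands for the part that bears it (a point fixed in the world has none). Each returns a list of dicts, best first, with "score" (0 to 1); they miss things now and then, are a little off and sometimes report something else, mostly with a low value. They report only what shows in the picture. A call takes as long as a camera call.
- imaging.find_in(camera, thing): "centre" ([x, y, z] in m, in the coordinates of the camera as it stood for that picture, good to about 4 mm: the middle of the surface that is visible of it).
- imaging.pinpoint(camera, thing): "centre" ([x, y, z] in m, in the coordinates of the camera as it stood for that picture, good to about 4 mm: a listed point, or the origin of a listed thing).
The state is a dict: "clock": time; "joint_positions": joint angles; "joint_velocities": joint speeds; "effort": joint torques, N m; "ee_pos": TCP position; "tcp_rot": TCP orientation; "contact_force": force on the tool from outside, world axes, zero at the start; "wrist_torque": the same for the moment, N m; "grip_width": finger opening in m.
Only numpy, scipy, OpenCV 4.12 (cv2) and the standard library are available. Lean on these libraries where they do the work, as an engineer would, in place of code of your own. Each camera call takes 0.05 s, during which the arm holds its last target. There are 200 camera calls.

TASK

Start the printing press from its control desk, using only your fingertips: first press the blue-marked end of the white rocker fully down so that the press is switched on, then push the yellow square key fully in so that it stays in, then press the green round button fully down and keep it down; the program finishes while still holding the green button down. Take them in that order, do not touch the red mushroom stop button, and leave the jar, the tin and the ink roller where they stand.

Things in the scene. Friction and masses are not known exactly. Their poses are not given: they have to be found in the camera images.
- desk: Grey fixed control desk, a box 150 (x) by 360 (y) by 55 mm high; origin at the centre of its underside; z up, x away from the robot (yaw within 0.4 rad), y along its length. On its top in one row along y at -120, -40, 40, 120 mm stand the white rocker, yellow key, green button and red stop, in any order, turned like the desk, each on a black bezel up to 80 (x) by 56 mm.
- rocker_on (a point): Point to press: on the upper face of the white rocker paddle, at its blue-marked (on) end, 24 mm from the pivot. The paddle is a flat bar 70 (desk x) by 32 (desk y) by 10 mm; the blue end is the one away from the robot and stands up at the start (paddle tilted 0.2 rad). The point moves with the paddle, from about 85 to 75 mm above the table when fully on.
- rocker_pivot (a point): Pivot of the white rocker, the centre of its paddle, 75 mm above the table; does not move.
- rocker (a joint): Angle of the white rocker: 0 = off (blue end up), 0.4 rad = on (blue end fully down, against its stop). No spring: it has friction (about 2 N at rocker_on) and stays where it is left. Starts near 0.
- latch_top (a point): Centre of the top face of the yellow square key, 36 by 36 mm, 79 mm above the table when out (16 mm above its bezel); moves with the key.
- latch (a joint): How far the yellow key is pushed in: 0 = out, 0.008 m = fully in, against its stop. No spring: about 4 N moves it, and it stays where it is left. Starts within 1 mm of out.
- run_top (a point): Centre of the top face of the green round run button, 36 mm across, 79 mm above the table when up (16 mm above its bezel); moves with the button.
- run (a joint): How far the green button is pressed: 0 = up, 0.007 m = fully down, against its stop. A spring returns it; about 0.6 N starts it and 5 N holds it fully down.
- stop_top (a point): Centre of the top of the red mushroom stop button, 40 mm across, 81 mm above the table; not to be touched.
- stop (a joint): How far the red stop button is pressed: 0 = up, 0.006 m = fully down; sprung.
- stop_base: The red mushroom stop button with its black bezel (56 by 56 by 8 mm); origin at the centre of its underside, on the desk top.
- run_base: The green run button with its black bezel (56 by 56 by 8 mm); origin at the centre of its underside, on the desk top. The press that it runs is fixed to the right of the desk, wholly at y below -0.29 m and up to 185 mm high: keep clear of it.
- jar: Loose amber ink jar with black cap, 60 mm across, 75 mm high, standing on the table behind the desk; origin at the centre of its underside.
- tin: Loose steel ink tin with blue label, 56 mm across, 60 mm high, standing on the table on the robot's side of the desk; origin at the centre of its underside.
- brayer: Loose hand ink roller lying on the table behind the desk: black roller 40 mm across and 90 mm long, wooden handle along its -x, 195 mm long over all and 40 mm high; origin on the table under the roller's middle.

How it is judged:
On the way, in this order (a step that is already met when the one before it is completed fails the run):
1. the white rocker is switched on (value of joint rocker above 0.33 rad and value of joint latch below 0.0065 m), for 0.1 s.
2. the yellow key is pushed in (value of joint rocker above 0.33 rad and value of joint latch above 0.0065 m), for 0.1 s.
3. the green button is held down by the fingers (all of step 2 and value of joint run above 0.0052 m and contact force between the fingers and run_base above 1.5 N), for 0.3 s.
At the end, for the whole second after the job is handed in: Rocker beyond 0.33 of 0.4 rad, yellow key more than 6.5 of 8 mm in, green button held more than 5.2 of 7 mm down by the fingers with more than 1.5 N, red stop not pressed, jar, tin and ink roller within 20 mm of where they stood (all of step 3 and value of joint stop below 0.0015 m and not (distance of jar from where it was at the start of the episode above 0.02 m) and not (distance of tin from where it was at the start of the episode above 0.02 m) and not (distance of brayer from where it was at the start of the episode above 0.02 m)); the arm keeps its last pose, push and grip.
It fails at once if the red stop button was touched (more than 0.5 N, or pressed 1.5 mm) (contact force between any of the fingers, the arm and stop_base above 0.5 N or value of joint stop above 0.0015 m).
It fails at once if the yellow key was pushed in (3 mm) before the rocker was on (value of joint rocker below 0.33 rad and value of joint latch above 0.003 m).
It fails at once if the green button was pressed (3 mm) before the rocker was on and the yellow key in ((value of joint rocker below 0.33 rad or value of joint latch below 0.0065 m) and value of joint run above 0.003 m).
It fails at once if the jar, tin or ink roller was lifted, carried or pushed away (20 mm) (distance of any of jar, tin, brayer from where it was at the start of the episode above 0.02 m).
It also fails if it takes over 38 s, if anything falls off the work surface, if the arm or the gripper's body presses on something with over 40 N, if the wrist force passes 120 N, or if a joint passes its speed limit or range.

## Working session

There is one attempt and no reset: what is moved stays moved. The work goes in short steps, Python scripts to look and compute and a tool call to move; the robot and the scene stay as the last step left them, time stands still between calls to the robot, and variables do not carry over. Pictures are saved under pics/ and viewed, about 8 in all and at most 12, crops included, and the job is handed in when it is done.

Besides the shell and the picture viewer there is one more tool, called after ">>>" as name(argument=value, ...) on one line, values as JSON. play_rows: Moves the arm, as the interface text tells. Its arguments: {"type":"object","properties":{"series":{"type":"array","items":{"type":"array"}},"grip_force":{"type":"number"}},"required":["series"]}

```bash
mkdir -p pics
cat > h.py <<'E'
import numpy as np, cv2
from station import ctrl, imaging, order
from scipy.spatial.transform import Rotation as Ro
def world(cam,p):
    c=imaging.calibration(cam)
    if 'mount' in c:
        s=ctrl.observe(); q=np.array(c['mount'])@np.r_[p,1]
        return Ro.from_rotvec(s['tcp_rot']).as_matrix()@q[:3]+s['ee_pos']
    return np.array(c['R']).T@(np.array(p)-np.array(c['t']))
def snap(cam,name):
    im=imaging.capture(cam); cv2.imwrite(f'pics/{name}.png',im[:,:,::-1]); return im
E
python3 - <<'E'
from h import *
np.set_printoptions(precision=4,suppress=True)
s=ctrl.observe(); print(s); print(Ro.from_rotvec(s['tcp_rot']).as_matrix())
for cam in ('top','side'):
    snap(cam,cam+'0')
    for t in ['rocker_on','rocker_pivot','latch_top','run_top','stop_top','desk','jar','tin','brayer']:
        for d in imaging.pinpoint(cam,t)[:1]: print(cam,t,round(d['score'],2),world(cam,d['centre']))
E
```

```text
{'clock': 0.0, 'joint_positions': array([ 1.1226,  0.3537,  1.6341, -0.    ,  1.1552, -0.0024]), 'joint_velocities': array([ 0.0014, -0.0015,  0.0008, -0.0009, -0.0003, -0.001 ]), 'effort': array([  0.0009, -59.3839, -33.4213,   0.0698,   0.0236,  -0.0001]), 'ee_pos': array([0.2693, 0.5635, 0.2329]), 'tcp_rot': array([-1.3885, -0.874 ,  0.8759]), 'contact_force': array([-0.2927, -0.1051,  0.2523]), 'wrist_torque': array([-0.0246,  0.0286,  0.0021]), 'grip_width': 0.0918667438159857}
[[ 0.4312 -0.0006 -0.9023]
 [ 0.9023 -0.0012  0.4312]
 [-0.0014 -1.     -0.    ]]
top rocker_on 0.57 [0.5448 0.169  0.0827]
top rocker_pivot 0.92 [0.5225 0.1645 0.0758]
top latch_top 0.56 [0.5561 0.0899 0.0764]
top run_top 0.51 [0.5888 0.0158 0.0796]
top stop_top 0.61 [ 0.6159 -0.0598  0.0807]
top desk 0.95 [0.5721 0.0496 0.0018]
top jar 0.62 [ 0.7314  0.0168 -0.0011]
top tin 0.57 [ 0.4178  0.1256 -0.0003]
top brayer 0.74 [0.7147 0.0995 0.0004]
side rocker_on 0.74 [0.5512 0.1726 0.0807]
side rocker_pivot 0.57 [0.5266 0.1614 0.0717]
side latch_top 0.53 [0.5554 0.0854 0.0794]
side run_top 0.75 [0.5874 0.0165 0.0753]
side stop_top 0.81 [ 0.619  -0.0625  0.0845]
side desk 0.75 [ 0.5719  0.0482 -0.0016]
side jar 0.6 [0.5885 0.015  0.0768]
side tin 0.73 [0.4146 0.1187 0.0043]
side brayer 0.96 [ 0.7171  0.0947 -0.0016]
```

Run:
```python
from h import *
np.set_printoptions(precision=4,suppress=True)
# fit desk centre+yaw to averaged measurements
m=np.array([[.5480,.1708],[.52455,.163],[.5557,.0877],[.5881,.0162],[.6175,-.0612],[.572,.0489]])
l=np.array([[23.5,120],[0,120],[0,40],[0,-40],[0,-120],[0,0]])/1000
from scipy.optimize import least_squares
f=lambda p:(l@np.array([[np.cos(p[2]),np.sin(p[2])],[-np.sin(p[2]),np.cos(p[2])]])+p[:2])
r=least_squares(lambda p:(f(p)-m).ravel(),[.57,.05,.4]); print(r.x); print(f(r.x)); print((f(r.x)-m)*1000)
```

```text
[0.5717 0.0509 0.3938]
[[ 0.5474  0.1708]
 [ 0.5257  0.1617]
 [ 0.5564  0.0879]
 [ 0.587   0.014 ]
 [ 0.6177 -0.0599]
 [ 0.5717  0.0509]]
[[-0.6405 -0.0394]
 [ 1.1079 -1.2556]
 [ 0.6514  0.1667]
 [-1.0552 -2.211 ]
 [ 0.2383  1.3114]
 [-0.3019  2.0279]]
```

View pics/top0.png

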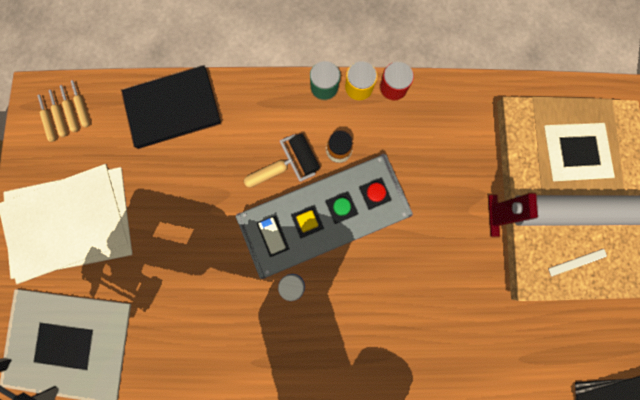

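View pics/side0.png

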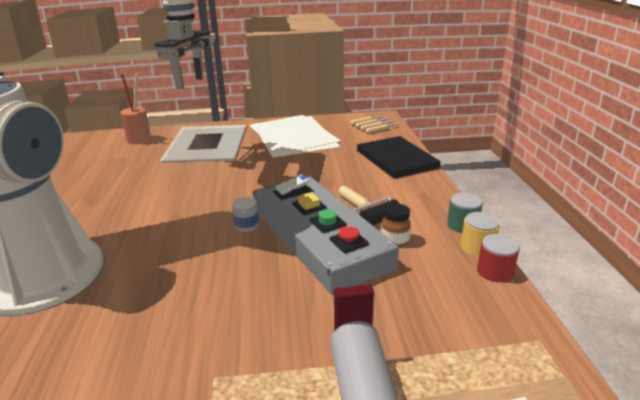

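>>> play_rows(series=[[[0,0,0],-0.14,1],[[0,0,0],-0.14,1],[[0,0,0],-0.14,1],[[0,0,0],-0.14,1],[[0,0,0],-0.14,1],[[0,0,0],-0.14,1],[[0,0,0],0,1]], grip_force=20)

```text
clock: 1.7
ee_pos: [0.2695, 0.5639, 0.2336]
tcp_rot: [-0.995, -1.495, 1.495]
contact_force: [-0.4, 0.9, -0.3]
grip_width: 0.0383
```

>>> play_rows(series=[[[-3.9,0,-0.9],0,1],[[-3.9,0,-0.9],0,1],[[-3.9,0,-0.9],0,1],[[-3.9,0,-0.9],0,1],[[-3.9,0,-0.9],0,1],[[-3.9,0,-0.9],0,1],[[-3.9,0,-0.9],0,1],[[-3.9,0,-0.9],0,1],[[-3.9,0,-0.9],0,1],[[-3.9,0,-0.9],0,1],[[-3.9,0,-0.9],0,1],[[-3.9,0,-0.9],0,1]])

```text
clock: 2.9
ee_pos: [0.5498, 0.1718, 0.2338]
tcp_rot: [-0.999, -1.49, 1.49]
contact_force: [0.7, 0.7, 0.1]
grip_width: 0.0007
```

>>> play_rows(series=[[[0,0,0],0,1],[[0,0,0],0,1],[[0,0,0],0,1]])

```text
clock: 3.2
ee_pos: [0.5484, 0.1739, 0.2335]
tcp_rot: [-0.997, -1.492, 1.492]
contact_force: [0.1, -0.5, -1.0]
grip_width: 0.0009
```

```bash
cat > go.py <<'E'
# delta from the measured TCP to a desk-local target (x,y in mm), in tool cm
from h import *
import sys
def go(lx,ly,z):
    s=ctrl.observe(); c,y=np.array([.5717,.0509]),.3938
    w=c+np.array([[np.cos(y),-np.sin(y)],[np.sin(y),np.cos(y)]])@np.array([lx,ly])/1000
    R=Ro.from_rotvec(s['tcp_rot']).as_matrix()
    print('t',s['clock'],'tcp',s['ee_pos'].round(4),'F',s['contact_force'].round(2),'w',round(s['grip_width'],4),'xang',np.degrees(np.arctan2(R[1,0],R[0,0])).round(1))
    print('tool delta cm',(R.T@(np.r_[w,z]-s['ee_pos'])*100).round(2))
E
python3 - <<'E'
from go import *
np.set_printoptions(precision=4,suppress=True)
go(28,120,.12)
snap('wrist','w1')
for t in ['rocker_on','rocker_pivot','latch_top','run_top','stop_top','desk']:
    for d in imaging.pinpoint('wrist',t)[:1]: print(t,round(d['score'],2),world('wrist',d['centre']))
E
```

```text
t 3.2 tcp [0.5484 0.1739 0.2335] F [ 0.15 -0.53 -0.99] w 0.0009 xang 112.5
tool delta cm [-0.26 11.35 -0.24]
rocker_on 0.9 [0.5447 0.1702 0.0805]
rocker_pivot 0.8 [0.5254 0.1638 0.0731]
latch_top 0.66 [0.5898 0.013  0.0801]
run_top 0.89 [0.5894 0.0171 0.0816]
stop_top 0.67 [ 0.6169 -0.058   0.082 ]
desk 0.77 [0.5686 0.0514 0.0005]
```

View pics/w1.png

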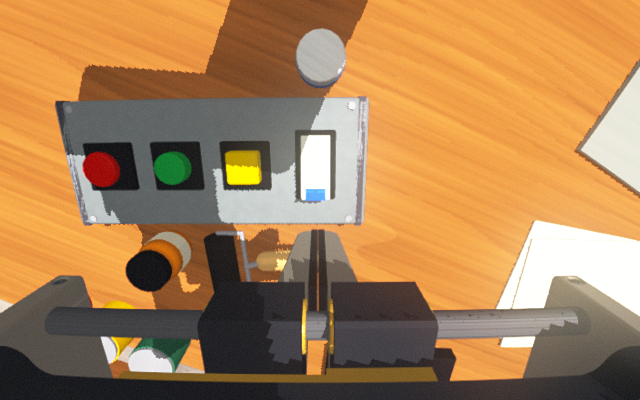

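>>> play_rows(series=[[[-0.3,2,-0.2],0,1],[[0,2,0],0,1],[[0,2,0],0,1],[[0,2,0],0,1],[[0,2,0],0,1],[[0,1.5,0],0,1],[[0,0.6,0],0,1],[[0,0,0],0,1],[[0,0,0],0,1]])

```text
clock: 4.45
ee_pos: [0.5524, 0.1715, 0.1132]
tcp_rot: [-0.997, -1.494, 1.493]
contact_force: [-0.5, 0.7, 0.9]
grip_width: 0.0006
```

>>> play_rows(series=[[[0,0.3,0],0,1],[[0,0.3,0],0,1],[[0,0.3,0],0,1],[[0,0.2,0],0,1],[[0,0.2,0],0,1],[[0,0,0],0,1]])

```text
clock: 5.05
ee_pos: [0.552, 0.1713, 0.0994]
tcp_rot: [-0.996, -1.493, 1.493]
contact_force: [0.6, -0.5, 0.9]
grip_width: 0.0008
```

>>> play_rows(series=[[[0,0.15,0],0,1],[[0,0.15,0],0,1],[[0,0.1,0],0,1],[[0,0,0],0,1]])

```text
clock: 5.45
ee_pos: [0.5523, 0.1714, 0.0957]
tcp_rot: [-0.997, -1.494, 1.493]
contact_force: [2.4, 1.1, 2.4]
grip_width: 0.0005
```

>>> play_rows(series=[[[0,0.1,0],0,1],[[0,0.1,0],0,1],[[0,0,0],0,1]])

```text
clock: 5.75
ee_pos: [0.5525, 0.1715, 0.0951]
tcp_rot: [-0.997, -1.494, 1.493]
contact_force: [-1.4, -0.5, 17.3]
grip_width: 0.0007
```

>>> play_rows(series=[[[0,-1.5,0],0,1],[[0,-1.5,0],0,1],[[-2,0,0.7],0,1],[[-2,0,0.7],0,1],[[-2,0,0.7],0,1],[[-2,0,0.7],0,1],[[0,0,0],0,1],[[0,0,0],0,1]])

```text
clock: 6.55
ee_pos: [0.5567, 0.0866, 0.124]
tcp_rot: [-0.997, -1.493, 1.492]
contact_force: [0.6, 0.9, -0.6]
grip_width: 0.0008
```

Run:
```python
from go import *
np.set_printoptions(precision=4,suppress=True)
go(0,40,.1)
snap('wrist','w2'); snap('side','s2')
for cam in ('side','top'):
  if cam=='top': imaging.capture('top')
  for t in ['rocker_on','latch_top']:
    for d in imaging.pinpoint(cam,t)[:1]: print(t,round(d['score'],2),world(cam,d['centre']))
a=cv2.imread('pics/w2.png');b=cv2.imread('pics/s2.png')[100:300,200:440]
cv2.imwrite('pics/j2.png',np.vstack([cv2.resize(a,(480,300)),cv2.resize(b,(480,300))]))
```

```text
t 6.55 tcp [0.5567 0.0866 0.124 ] F [ 0.58  0.95 -0.58] w 0.0008 xang 112.5
tool delta cm [ 0.13  2.4  -0.01]
rocker_on 0.57 [0.551  0.172  0.0715]
rocker_on 0.66 [0.549 0.17  0.078]
```

View pics/j2.png

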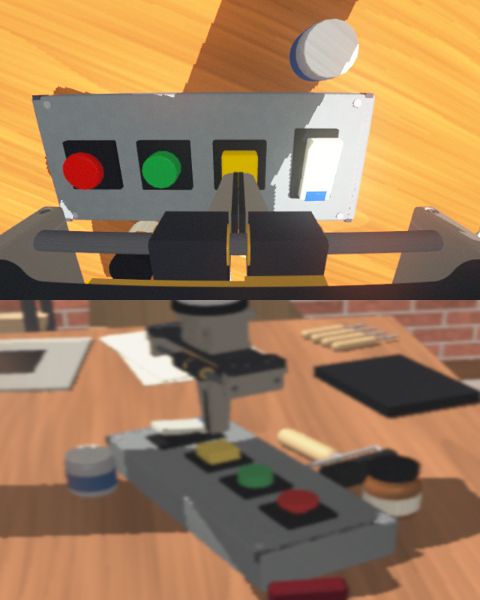

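The rocker's robot-side end is now up (wrist view ~(325,150)), so it is switched on. The tool is over the yellow key.

>>> play_rows(series=[[[0.1,1,0],0,1],[[0,1,0],0,1],[[0,0.3,0],0,1],[[0,0.3,0],0,1],[[0,0.2,0],0,1],[[0,0.2,0],0,1],[[0,0.1,0],0,1],[[0,0,0],0,1]])

```text
clock: 7.7
ee_pos: [0.5568, 0.0876, 0.0926]
tcp_rot: [-0.997, -1.494, 1.493]
contact_force: [-0.2, 0.8, -0.1]
grip_width: 0.0004
```

>>> play_rows(series=[[[0,0.15,0],0,1],[[0,0.15,0],0,1],[[0,0,0],0,1]])

```text
clock: 8.0
ee_pos: [0.557, 0.0876, 0.0903]
tcp_rot: [-0.997, -1.494, 1.493]
contact_force: [-3.4, -0.8, 9.5]
grip_width: 0.0005
```

>>> play_rows(series=[[[0,0.1,0],0,1],[[0,0,0],0,1]])

```text
clock: 8.2
ee_pos: [0.5571, 0.0877, 0.0902]
tcp_rot: [-0.997, -1.494, 1.493]
contact_force: [-6.7, -1.2, 20.3]
grip_width: 0.0005
```

>>> play_rows(series=[[[0,-1.5,0],0,1],[[0,-1.5,0],0,1],[[0,-0.5,0],0,1],[[-2,0,0],0,1],[[-2,0,0],0,1],[[-2,0,0],0,1],[[-2,0,0],0,1],[[0,0,0],0,1],[[0,0,0],0,1]])

```text
clock: 9.1
ee_pos: [0.5869, 0.0137, 0.1231]
tcp_rot: [-0.996, -1.492, 1.493]
contact_force: [-0.5, -0.2, -0.5]
grip_width: 0.0002
```

Run:
```python
from go import *
np.set_printoptions(precision=4,suppress=True)
go(0,-40,.1)
snap('wrist','w3'); snap('side','s3')
for t in ['rocker_on','latch_top','run_top']:
    for d in imaging.pinpoint('side',t)[:1]: print(t,round(d['score'],2),world('side',d['centre']))
a=cv2.imread('pics/w3.png');b=cv2.imread('pics/s3.png')[150:270,230:422]
cv2.imwrite('pics/j3.png',np.vstack([cv2.resize(a,(480,300)),cv2.resize(b,(480,300))]))
```

```text
t 9.1 tcp [0.5869 0.0137 0.1231] F [-0.47 -0.24 -0.48] w 0.0002 xang 112.5
tool delta cm [ 0.02  2.31 -0.02]
rocker_on 0.58 [0.553  0.1728 0.0702]
latch_top 0.69 [0.5514 0.087  0.0713]
run_top 0.58 [0.5864 0.0136 0.0762]
```

View pics/j3.png

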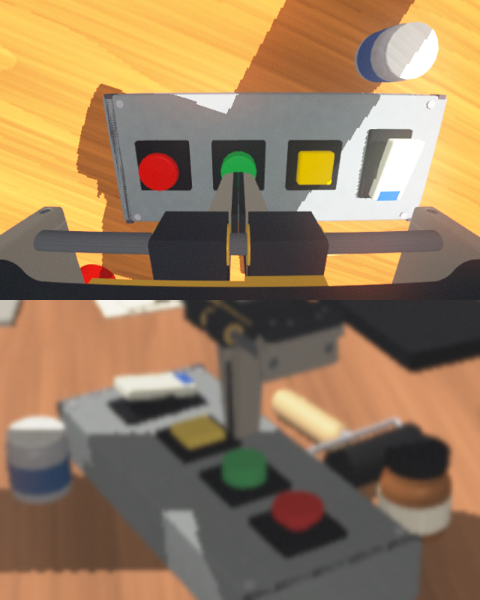

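The yellow key sits low and measures 71 mm, and the tool is centred over the green button. Now I'll press it.

>>> play_rows(series=[[[0,1,0],0,1],[[0,1,0],0,1],[[0,0.3,0],0,1],[[0,0.3,0],0,1],[[0,0.2,0],0,1],[[0,0.2,0],0,1],[[0,0.2,0],0,1],[[0,0.1,0],0,1],[[0,0,0],0,1]])

```text
clock: 10.25
ee_pos: [0.587, 0.0138, 0.0912]
tcp_rot: [-0.996, -1.493, 1.493]
contact_force: [-5.0, 0.6, 9.5]
grip_width: 0.0007
```

>>> play_rows(series=[[[0,0.1,0],0,1],[[0,0,0],0,1],[[0,0,0],0,1]])

```text
clock: 10.55
ee_pos: [0.587, 0.0137, 0.091]
tcp_rot: [-0.996, -1.493, 1.493]
contact_force: [-6.9, -0.2, 17.0]
grip_width: 0.0006
```

>>> play_rows(series=[[[0,0,0],0,1],[[0,0,0],0,1],[[0,0,0],0,1],[[0,0,0],0,1]])

```text
clock: 10.95
ee_pos: [0.587, 0.0138, 0.091]
tcp_rot: [-0.996, -1.493, 1.493]
contact_force: [-7.6, 0.7, 18.1]
grip_width: 0.0006
```

Run:
```python
from go import *
np.set_printoptions(precision=4,suppress=True)
snap('side','s4'); snap('top','t4')
for cam,t in [('side','rocker_on'),('side','latch_top'),('top','jar'),('top','tin'),('top','brayer')]:
    for d in imaging.pinpoint(cam,t)[:1]: print(t,round(d['score'],2),world(cam,d['centre']))
go(0,-40,.091)
order.job_done()
```

```text
rocker_on 0.86 [0.5512 0.1716 0.0737]
latch_top 0.48 [0.5518 0.0856 0.074 ]
tin 0.8 [ 0.4153  0.1259 -0.0019]
brayer 0.87 [0.7198 0.0988 0.006 ]
t 11.3 tcp [0.587  0.0137 0.091 ] F [-6.64  0.87 17.79] w 0.0002 xang 112.6
tool delta cm [ 0.02 -0.   -0.01]
the job is handed in; nothing more can be done
```

The job is handed in at 11.3 s. With the fingers shut, I switched the rocker on, pushed the yellow key in, then pressed the green button. The arm is still holding it down.

| Control | Force against its stop | Fingertip or point height | Expected when fully in |
|---|---|---|---|
| Rocker | about 17 N | `rocker_on` about 74 mm in the last picture | about 75 mm |
| Yellow key | about 20 N | tip at 71 mm | 71 mm |
| Green button | about 18 N, held | tip at 72 mm | 72 mm |

- **Loose things:** The tin and ink roller measured within about 6 mm of where they started. The network did not find the jar in the last picture, so its final place is unchecked. The arm never came near it: the lowest part of the gripper body stayed about 85 mm above the jar's cap.
- **Red stop:** I never went near it, and no picture showed it pressed.
- **Readings that disagreed:**
  - One wrist view reported the yellow key at the green button's place. I ignored it because both fixed cameras agreed on the key's position.
  - One side-camera reading of the jar matched the green button, so I discarded it too.
  - The last side picture put the yellow key at 74 mm (low score, 0.48), against 71 mm by touch and by the earlier picture. That is within the network's error of about 4 mm.

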